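Sort the loose bit and bush, then hold the ball chuck down in its sprung cradle

ROBOT

A 6-joint arm with a two-finger parallel gripper is mounted at the origin on the work surface. World frame = base frame: x ahead of the robot, y to its left, z up, the work surface at z = 0. Lengths are in m, angles in rad, forces in N, time in s.
With the tool pointing down it reaches from about 0.375 to 0.9 m from the base axis. Payload 3.1 kg.
Tool frame: the origin (TCP) lies where the fingers leave the gripper's body, on its centre line; the fingertips stand 73 mm ahead of it and the grasp point (between the pads) lies 54 mm ahead of it; z points along the fingers, y is the line along which they close (so a half turn about z gives the same grasp; the last joint's range is limited). The gripper opens to 85 mm and grips with 20 to 120 N. Pads are 22 mm wide; open, the fingers measure 114 mm over their backs; the gripper's body (76 mm by 85 mm) begins 54 mm behind the grasp point. The pads swing forward as they close: fully open they stand 13 mm farther back than shut.
Start: joints at [1.062, 0.527, 1.433, -0, 1.181, -0.178], TCP at [0.203, 0.591, 0.304] pointing down, gripper open.
Joint ranges: [-3.08, 3.08], [-0.75, 2.2], [0.22, 2.44], [-1.43, 4.57], [0, 2.65], [-2.85, 2.85]. Speed limits (rad/s): [2.79, 2.79, 3.14, 3.14, 3.14, 3.14].

INTERFACE

Orientations are given as a unit quaternion [x, y, z, w].
In Python, from station import manip gives the robot as it stands.
- The arm moves only by the shell command python3 -m crank 'ROWS' [FORCE]. ROWS is JSON, a list of rows, each an object with "dp": the shift along the tool's x, y, z normalised to -1 to 1, where 1 is 50 cm, a list of three; "delta_rot": the turn, a rotation vector about the tool's x, y, z normalised to -1 to 1, where 1 is 2 pi rad, a list of three; "fingers": the opening, from -1 (shut) to 1 (fully open). A call has 1 to 12 rows; each row shifts and turns the commanded pose from where the row before left it, along the tool's axes as they then stand; what a row does not reach is not made up. A row lasts 1/12 s, in which the tool goes at most 41.7 mm and 7.16 degrees, less where a joint would pass 70% of its speed; a pose out of reach is approached as far as the arm can. A call with a number of a shift or a turn outside -1 to 1 is refused whole. A call with a gripper value outside its range is refused whole. The fingers move at their own pace and stop on an object; FORCE is the grip in N (left out, the last holds). Time passes only in rows, so rows that do not move let the fingers close. It gives the time, the measured TCP pose, the force, the opening and the grip force at its end, in the units of the state.
- manip.sense(): the state, without advancing time (a new reading comes with each control period).
- manip.snapshot(name): name is "scene" or "side" or "wrist"; returns (picture, depth): 400x640x3 uint8, red, green, blue; 400x640 float32, m along the optical axis (not along the pixel's ray), 0 where there is no reading.
- manip.camera_model(name): a dict with "fx", "fy", "cx", "cy" (pixels), "origin" and "attitude" of the camera in the world. Camera axes: x right, y up, looking along -z (the intrinsics and any distortion apply to the point x, -y, -z); pixel columns grow to the right and rows downward; lengths in m; the calibration is good to about 2 mm. A picture is of the moment at which its call begins: read the wrist's pose just before it. camera_model takes no time and is no camera call; for the wrist camera it gives the pose at the moment of the call.
- manip.sign_off(): hands the job in; it is judged then, once.
The state is a dict: "t": time; "q": joint angles; "qd": joint speeds; "tau": joint torques, N m; "tcp_pos": TCP position; "tool_rot": TCP orientation; "force": force on the tool from outside, world axes, zero at the start; "ft_torque": the same for the moment, N m; "finger_gap": opening from 0.0 (shut) to 1.0 (fully open); "gripper_force": force on a finger pad.
Only numpy, scipy, OpenCV 4.12 (cv2) and the standard library are available. Lean on these libraries where they do the work, as an engineer would, in place of code of your own. Each camera call takes 0.05 s, during which the arm holds its last target. There are 200 camera calls.

TASK

Get this turning bench ready for the next job: put the square lathe tool bit into the rectangular tray and the brass bush into the round dish, and let go of both. Then set the ball chuck upright, ball in the sprung ring of the cradle and stem up, press it straight down until the ring is fully down against its stop, and keep it pressed down there for the clamp: the program finishes while still holding it down. Leave the oil bottle, the loupe and the screwdriver where they are.

Things in the scene. Friction and masses are not known exactly. Their poses are not given: they have to be found in the camera images.
- chuck: ball chuck, steel, 100 mm tall, about 0.4 kg, like a round flask: a flat foot 28 mm across, a ball 60 mm in diameter centred 31 mm above the underside, and a straight cylindrical stem 24 mm in diameter from the top of the ball (60 mm up) to 100 mm up, to be gripped from above. It stands upright on the bench at the start. Origin: centre of the underside of the foot; z points up the stem
- ring_top (a point): centre of the upper rim of the cradle's sprung ring, 56 mm above the bench when the ring is up; moves down with the ring. The ring is an aluminium funnel 14 mm tall, opening 40 mm inside at the bottom and 60 mm at the top, so the ball centres itself and the seated chuck's underside lies about 22 mm below this point; there is room beneath for it to go down. Three upright guide pins, 8 mm thick and reaching 70 mm above the bench, stand 50 mm from the axis
- cradle_ring (a joint): travel of the sprung ring in m: 0 = up, 0.012 = fully down on its stop. The spring pushes back with about 7 N at the start of the travel and 14 N at the end; the weight of the chuck alone does not move it
- cradle: the cradle's fixed round base, 124 mm across and 12 mm thick, screwed to the bench. Origin: centre of its underside; the ring's axis is its z axis (up)
- bit: lathe tool bit, dark steel bar 70 mm long, 12 mm by 12 mm in section (the last 10 mm at +x, its cutting nose, 8 mm wide), lying flat on the bench. Origin: centre of the underside; x along the bar, z up
- bush: brass bush, a plain ring 42 mm outside, 26 mm inside, 16 mm tall, lying flat on the bench. Origin: centre of the underside; z is the ring's axis
- tray: rectangular open steel tray for tool bits, 120 mm by 120 mm outside, 22 mm high, walls 4 mm, floor 4 mm thick, fixed to the bench. Origin: centre of the underside; x and y along its sides
- dish: round open steel dish for the bush, 120 mm across the rim, 110 mm at the bottom, 22 mm high, walls and floor 4 mm, fixed to the bench. Origin: centre of the underside
- oil: small oil bottle, 34 mm in diameter, 75 mm tall, standing; leave alone. Origin: centre of the underside
- loupe: watchmaker's loupe, black open cone 26 to 36 mm in diameter, 28 mm tall, standing; leave alone. Origin: centre of the underside
- driver: screwdriver 150 mm long, lying; leave alone. Origin: underside of its middle, x along it towards the tip
Not all that is in view belongs to the job. Of the things that look like the bush, the smaller one is meant.

How it is judged:
By the outcome, as a careful person would: the job done as asked, in the order asked, and still so for the second after the job is handed in, while the arm keeps its last pose, push and grip.
It also fails if it takes over 62 s, if anything falls off the work surface, if the arm or the gripper's body presses on something with over 40 N, if the wrist force passes 120 N, or if a joint passes its speed limit or range.

## Working session

There is one attempt and no reset: what is moved stays moved. The work goes in short steps, Python scripts to look and compute and a shell command to move; the robot and the scene stay as the last step left them, time stands still between calls to the robot, and variables do not carry over. Pictures are saved under pics/ and viewed, at most 10 in all, crops included, and the job is handed in when it is done.

```bash
mkdir -p pics; ls
python3 - <<'E'
from station import manip
import cv2,numpy as np
s=manip.sense();print(s)
for n in("scene","side"):
    p,d=manip.snapshot(n);cv2.imwrite(f"pics/{n}0.png",p[:,:,::-1]);np.savez(f"pics/{n}0.npz",p=p,d=d)
    print(n,manip.camera_model(n))
E
```

```text
pics
{'t': 0.0, 'q': array([ 1.06152040e+00,  5.28480253e-01,  1.43391989e+00, -2.18131493e-05,
        1.18135956e+00, -1.78526673e-01]), 'qd': array([ 2.22421136e-03,  7.31661959e-04,  6.65764984e-04,  1.55926028e-03,
        4.06566792e-05, -1.10721869e-03]), 'tau': array([-1.22431207e-03, -4.42360926e+01, -1.78021824e+01, -2.90339385e-04,
        8.51874298e-03, -1.22441133e-05]), 'tcp_pos': array([0.20268441, 0.59062994, 0.30291918]), 'tool_rot': array([ 1.64617666e-01,  9.86356857e-01, -1.02348475e-03, -3.55830389e-04]), 'force': array([-0.59217684, -0.02787861,  0.35099932]), 'ft_torque': array([-0.01782108, -0.00251544, -0.0090809 ]), 'gripper_force': 0.0, 'finger_gap': 1.0024993469998338}
scene {'fx': 429.8721545217521, 'fy': 429.8721545217521, 'cx': 327.1858929568995, 'cy': 198.76843031709205, 'origin': array([ 1.16620926, -0.51703708,  0.66196292]), 'attitude': array([0.41261921, 0.1895796 , 0.35152438, 0.81867916])}
side {'fx': 374.3131151882551, 'fy': 374.3131151882551, 'cx': 321.656638332736, 'cy': 198.03523652554412, 'origin': array([ 0.30786736, -0.68833947,  0.50545224]), 'attitude': array([ 0.48158245, -0.09045764, -0.16950965,  0.85508025])}
```

View pics/scene0.png

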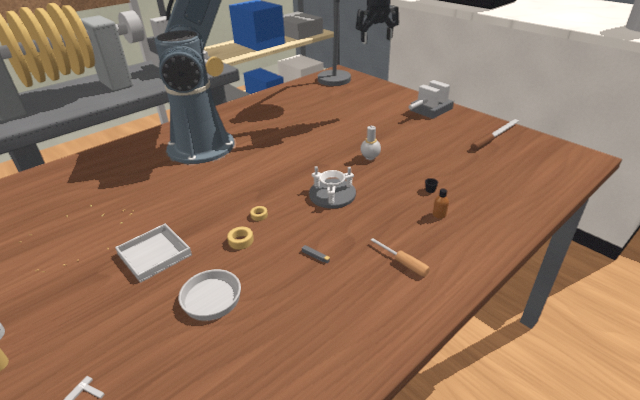

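View pics/side0.png

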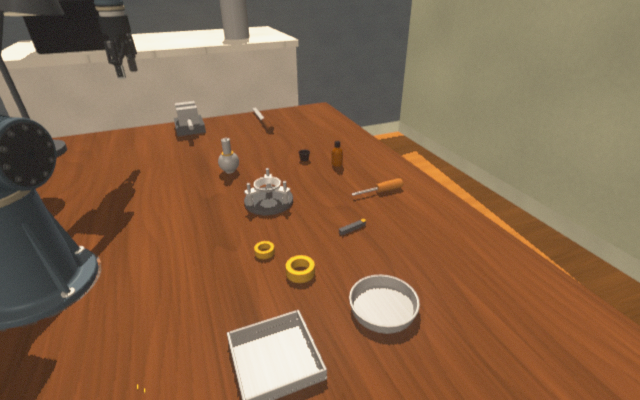

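Scene view: bush candidates are the small ring at (259,213) and the bigger ring at (240,238), so I choose the small one. The bit is the dark bar at (315,254); the screwdrivers at (405,260) and (495,135) are not it. The chuck is at (371,148), with the oil bottle at (441,205) and the loupe at (431,186) as lookalikes. The cradle is at (332,185), the tray at (153,251) and the dish at (210,295).

```bash
cat > h.py <<'E'
import numpy as np,cv2
from scipy.spatial.transform import Rotation as R
def cloud(d,c):
    v,u=np.mgrid[:d.shape[0],:d.shape[1]]
    P=np.stack([(u-c['cx'])/c['fx']*d,-(v-c['cy'])/c['fy']*d,-d],-1)
    W=R.from_quat(c['attitude']).apply(P.reshape(-1,3)).reshape(P.shape)+c['origin']
    W[d<=0]=np.nan
    return W
def circ(p):
    A=np.c_[2*p,np.ones(len(p))];s=np.linalg.lstsq(A,(p**2).sum(1),rcond=None)[0]
    return s[:2],np.sqrt(s[2]+s[:2]@s[:2])
E
python3 - <<'E'
from h import *
from station import manip
wins={'scene':dict(bush=(246,203,272,224),big=(225,226,257,252),bit=(298,243,333,266),chuck=(358,124,384,163),cradle=(303,164,361,208),tray=(112,222,194,280),dish=(174,266,246,324),oil=(432,187,451,221),loupe=(424,177,440,194),driver=(364,234,432,280)),
'side':dict(bush=(251,238,278,262),big=(283,254,318,284),bit=(335,216,370,237),chuck=(214,136,242,176),cradle=(240,166,298,216),tray=(222,310,330,399),dish=(343,272,425,338),oil=(328,140,346,172),loupe=(296,148,312,164),driver=(348,176,406,202))}
for n in wins:
    W=cloud(np.load(f"pics/{n}0.npz")['d'],manip.camera_model(n))
    tb=W[(abs(W[...,2])<.02)];print(n,'table z',np.median(tb[:,2]))
    for k,(a,b,c,e) in wins[n].items():
        p=W[b:e,a:c].reshape(-1,3);p=p[p[:,2]>.006]
        if len(p)<5: print(k,len(p));continue
        zt=np.percentile(p[:,2],97);t=p[p[:,2]>zt-.006]
        (x0,y0),(w,h),a_=cv2.minAreaRect((t[:,:2]*1000).astype(np.float32))
        cc,r=circ(t[:,:2])
        print(k,len(p),'ztop %.3f'%zt,'rect',np.round([x0,y0,w,h,a_],0),'circ',cc.round(3),r.round(3),'reach %.3f'%np.hypot(x0,y0))
E
```

```text
scene table z 0.0008224071725887461
bush 162 ztop 0.018 rect [425. -76.  40.  42.  21.] circ [ 0.425 -0.077] 0.018 reach 431.925
big 392 ztop 0.024 rect [ 474. -163.   55.   55.   50.] circ [ 0.474 -0.164] 0.024 reach 500.829
bit 174 ztop 0.015 rect [630. -72.  71.  14.  12.] circ [ 0.63  -0.071] 0.021 reach 633.900
chuck 425 ztop 0.101 rect [427. 329.  20.  23.  43.] circ [0.427 0.329] 0.009 reach 538.764
cradle 1408 ztop 0.060 rect [476. 110.  86.  92.  17.] circ [0.488 0.114] 0.041 reach 488.505
tray 1212 ztop 0.024 rect [ 417. -328.  210.  120.    0.] circ [ 0.385 -0.326] 0.07 reach 530.675
dish 1167 ztop 0.024 rect [ 576. -302.  118.  121.   56.] circ [ 0.577 -0.302] 0.057 reach 650.525
oil 357 ztop 0.076 rect [734. 244.  17.  19.   1.] circ [0.734 0.244] 0.007 reach 773.332
loupe 148 ztop 0.029 rect [653. 317.  35.  35.  57.] circ [0.654 0.317] 0.016 reach 726.083
driver 498 ztop 0.027 rect [799.  50.  22.  74.  90.] circ [0.8   0.053] 0.022 reach 800.982
side table z 0.00019530363970926556
bush 233 ztop 0.017 rect [422. -78.  40.  39.  73.] circ [ 0.422 -0.078] 0.017 reach 428.915
big 547 ztop 0.023 rect [ 471. -163.   56.   55.   83.] circ [ 0.471 -0.164] 0.024 reach 498.949
bit 143 ztop 0.014 rect [629. -72.  70.  14.  12.] circ [ 0.628 -0.074] 0.021 reach 632.984
chuck 456 ztop 0.099 rect [424. 329.  20.  23.  88.] circ [0.424 0.328] 0.009 reach 536.320
cradle 1389 ztop 0.060 rect [489. 124.  86.  92.  68.] circ [0.483 0.114] 0.04 reach 504.990
tray 1874 ztop 0.023 rect [ 373. -328.  120.  121.    0.] circ [ 0.374 -0.328] 0.066 reach 496.611
dish 1226 ztop 0.023 rect [ 575. -301.  119.  118.   38.] circ [ 0.575 -0.302] 0.057 reach 649.477
oil 218 ztop 0.074 rect [733. 246.  16.  17.  35.] circ [0.732 0.245] 0.007 reach 772.915
loupe 97 ztop 0.028 rect [654. 317.  38.  33.  49.] circ [0.653 0.316] 0.016 reach 726.557
driver 299 ztop 0.026 rect [797.  50.  73.  20.   2.] circ [0.796 0.051] 0.023 reach 799.049
```

```bash
cat >> h.py <<'E'
def plan(x,y,z,yaw=None):
    "remaining shift (tool axes, dp units) and z-turn (units) to TCP x,y,z with finger line at yaw deg"
    from station import manip
    s=manip.sense();r=R.from_quat(s['tool_rot'])
    d=r.inv().apply(np.array([x,y,z])-s['tcp_pos'])
    ya=r.apply([0,1,0]);cur=np.degrees(np.arctan2(ya[1],ya[0]))
    print('t %.2f tcp'%s['t'],s['tcp_pos'].round(4),'yaw %.1f'%cur,'tilt z',r.apply([0,0,1]).round(3),'q6 %.2f'%s['q'][5],'F',s['force'].round(1),'gap %.3f grip %.0f'%(s['finger_gap'],s['gripper_force']))
    print(' dp',(d/.5).round(4),'rows>=%.1f'%(np.linalg.norm(d)/.0417),end=' ')
    if yaw is not None:
        t=(yaw-cur+90)%180-90;print('turn z units %.4f rows>=%.1f'%(-t/360,abs(t)/7.16),end='')
    print()
E
python3 - <<'E'
from h import *
from station import manip
for n in('scene','side'):
    f=np.load(f"pics/{n}0.npz");W=cloud(f['d'],manip.camera_model(n))
    a,b,c,e=dict(scene=(303,160,361,208),side=(240,162,298,216))[n]
    p=W[b:e,a:c].reshape(-1,3)
    q=p[p[:,2]>.0625];print(n,'pins',len(q));
    if len(q):
        k=cv2.kmeans(q[:,:2].astype(np.float32),3,None,(3,50,1e-6),5,0)[2];print(k.round(3), circ(k.astype(float)))
    m=(p[:,2]>.0095)&(p[:,2]<.015)
    t=p[m][:,:2].astype(np.float32);print('base minEnclosing',cv2.minEnclosingCircle(t))
    t=p[(p[:,2]>.0)&(p[:,2]<.04)]
p=np.load("pics/scene0.npz")['p'][185:285,210:350]
cv2.imwrite("pics/crop.png",cv2.resize(p[:,:,::-1],None,fx=5,fy=5,interpolation=cv2.INTER_CUBIC))
plan(.6295,-.072,.25,102)
E
```

```text
scene pins 35
[[0.437 0.104]
 [0.521 0.08 ]
 [0.5   0.164]] (array([0.48613541, 0.11560589]), np.float64(0.04998438704224924))
base minEnclosing ((0.4856976866722107, 0.11590692400932312), 0.06385534256696701)
side pins 32
[[0.498 0.163]
 [0.518 0.079]
 [0.436 0.103]] (array([0.48397841, 0.11531591]), np.float64(0.04980350685497049))
base minEnclosing ((0.4821333587169647, 0.1170073077082634), 0.06354565918445587)
t 0.10 tcp [0.2027 0.5907 0.303 ] yaw 71.0 tilt z [-0.001 -0.002 -1.   ] q6 -0.18 F [-0.3  0.2 -0.6] gap 1.000 grip 0
 dp [-1.2378 -0.9761  0.1075] rows>=18.9 turn z units -0.0860 rows>=4.3
```

View pics/crop.png

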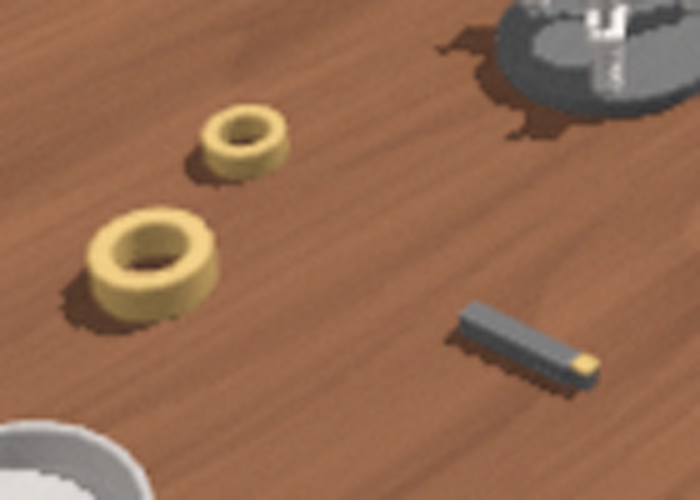

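The crop shows the small ring at crop (245,140), the big ring at (152,270), and the bit with its gold nose at (525,345), so the choice holds.

```bash
python3 -m crank '[{"dp":[-0.062,-0.049,0.003],"delta_rot":[0,0,0],"fingers":1},{"dp":[-0.062,-0.049,0.003],"delta_rot":[0,0,0],"fingers":1},{"dp":[-0.062,-0.049,0.003],"delta_rot":[0,0,0],"fingers":1},{"dp":[-0.062,-0.049,0.003],"delta_rot":[0,0,0],"fingers":1},{"dp":[-0.062,-0.049,0.003],"delta_rot":[0,0,0],"fingers":1},{"dp":[-0.062,-0.049,0.003],"delta_rot":[0,0,0],"fingers":1},{"dp":[-0.062,-0.049,0.003],"delta_rot":[0,0,0],"fingers":1},{"dp":[-0.062,-0.049,0.003],"delta_rot":[0,0,0],"fingers":1},{"dp":[-0.062,-0.049,0.003],"delta_rot":[0,0,0],"fingers":1},{"dp":[-0.062,-0.049,0.003],"delta_rot":[0,0,0],"fingers":1}]' 60
python3 -m crank '[{"dp":[-0.062,-0.049,0.007],"delta_rot":[0,0,0],"fingers":0},{"dp":[-0.062,-0.049,0.007],"delta_rot":[0,0,0],"fingers":0},{"dp":[-0.062,-0.049,0.007],"delta_rot":[0,0,0],"fingers":0},{"dp":[-0.062,-0.049,0.007],"delta_rot":[0,0,0],"fingers":0},{"dp":[-0.062,-0.049,0.007],"delta_rot":[0,0,0],"fingers":0},{"dp":[-0.062,-0.049,0.007],"delta_rot":[0,0,0],"fingers":0},{"dp":[-0.062,-0.049,0.007],"delta_rot":[0,0,0],"fingers":0},{"dp":[0,0,0],"delta_rot":[0,0,-0.0172],"fingers":0},{"dp":[0,0,0],"delta_rot":[0,0,-0.0172],"fingers":0},{"dp":[0,0,0],"delta_rot":[0,0,-0.0172],"fingers":0},{"dp":[0,0,0],"delta_rot":[0,0,-0.0172],"fingers":0},{"dp":[0,0,0],"delta_rot":[0,0,-0.0172],"fingers":0}]' 60
python3 -c "
from h import *
plan(.6295,-.072,.2,102)"
```

```text
t: 0.93
tcp_pos: [0.417, 0.2569, 0.2887]
tool_rot: [0.165, 0.986, -0.0, -0.0]
force: [-0.6, -0.4, 0.3]
finger_gap: 1.0
gripper_force: 0.0
t: 1.93
tcp_pos: [0.5659, 0.0258, 0.2639]
tool_rot: [-0.107, 0.994, 0.0, -0.001]
force: [-0.6, 0.9, -0.1]
finger_gap: 0.502
gripper_force: 0.0
t 1.93 tcp [0.5659 0.0258 0.2639] yaw 102.3 tilt z [-0.001  0.    -1.   ] q6 -1.94 F [-0.6  0.9 -0.1] gap 0.502 grip 0
 dp [-0.0829 -0.2182  0.1275] rows>=3.2 turn z units 0.0008 rows>=0.0
```

```bash
python3 -m crank '[{"dp":[-0.0166,-0.0436,0.0255],"delta_rot":[0,0,0],"fingers":0},{"dp":[-0.0166,-0.0436,0.0255],"delta_rot":[0,0,0],"fingers":0},{"dp":[-0.0166,-0.0436,0.0255],"delta_rot":[0,0,0],"fingers":0},{"dp":[-0.0166,-0.0436,0.0255],"delta_rot":[0,0,0],"fingers":0},{"dp":[-0.0166,-0.0436,0.0255],"delta_rot":[0,0,0],"fingers":0},{"dp":[0,0,0],"delta_rot":[0,0,0],"fingers":0},{"dp":[0,0,0],"delta_rot":[0,0,0],"fingers":0}]'
python3 - <<'E'
from h import *
from station import manip
c=manip.camera_model('wrist');p,d=manip.snapshot('wrist')
cv2.imwrite('pics/w1.png',p[:,:,::-1]);W=cloud(d,c)
print('table',np.nanmedian(W[...,2]))
m=(W[...,2]>.007)&(W[...,2]<.03)&(np.hypot(W[...,0]-.6295,W[...,1]+.072)<.055)
t=W[m];print(len(t),np.percentile(t[:,2],95),cv2.minAreaRect((t[:,:2]*1000).astype(np.float32)))
plan(.6295,-.072,.077,102)
E
```

```text
t: 2.52
tcp_pos: [0.6291, -0.0729, 0.1992]
tool_rot: [-0.104, 0.995, 0.001, -0.001]
force: [-0.6, -0.2, -0.4]
finger_gap: 0.5
gripper_force: 0.0
table 0.0003915154296973422
1243 0.013269550973867223 ((629.8038330078125, -72.76336669921875), (70.16773223876953, 11.510992050170898), 11.57986831665039)
t 2.57 tcp [ 0.6288 -0.072   0.1998] yaw 102.0 tilt z [-0.002  0.001 -1.   ] q6 -2.07 F [-0.   0.   0.6] gap 0.503 grip 0
 dp [-0.0019 -0.0007  0.2457] rows>=2.9 turn z units -0.0001 rows>=0.0
```

View pics/w1.png

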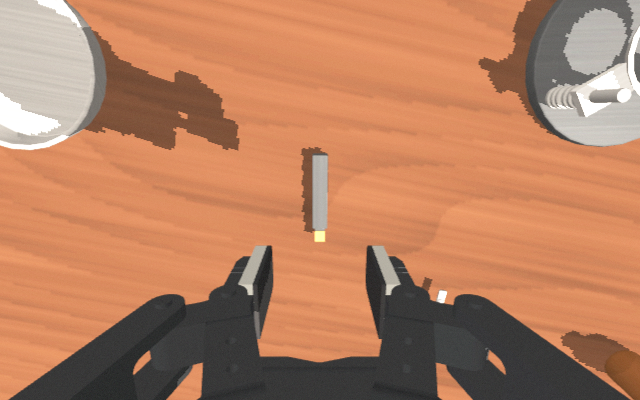

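The bit lies at (320,195), lengthwise between the fingers and centred on their closing line. I'll descend and grip.

```bash
python3 -m crank '[{"dp":[-0.002,0,0.0412],"delta_rot":[0,0,0],"fingers":-0.3},{"dp":[0,0.0015,0.0412],"delta_rot":[0,0,0],"fingers":-0.3},{"dp":[0,0,0.0412],"delta_rot":[0,0,0],"fingers":-0.3},{"dp":[0,0,0.0412],"delta_rot":[0,0,0],"fingers":-0.3},{"dp":[0,0,0.0412],"delta_rot":[0,0,0],"fingers":-0.3},{"dp":[0,0,0.0412],"delta_rot":[0,0,0],"fingers":-0.3},{"dp":[0,0,0],"delta_rot":[0,0,0],"fingers":-0.3},{"dp":[0,0,0],"delta_rot":[0,0,0],"fingers":-1},{"dp":[0,0,0],"delta_rot":[0,0,0],"fingers":-1},{"dp":[0,0,0],"delta_rot":[0,0,0],"fingers":-1},{"dp":[0,0,0],"delta_rot":[0,0,0],"fingers":-1},{"dp":[0,0,0],"delta_rot":[0,0,0],"fingers":-1}]' 60
python3 -m crank '[{"dp":[0,0,0],"delta_rot":[0,0,0],"fingers":-1},{"dp":[0,0,-0.04],"delta_rot":[0,0,0],"fingers":-1},{"dp":[0,0,-0.06],"delta_rot":[0,0,0],"fingers":-1},{"dp":[0,0,-0.06],"delta_rot":[0,0,0],"fingers":-1},{"dp":[0,0,0],"delta_rot":[0,0,0],"fingers":-1}]'
python3 -c "
from h import *
plan(.374,-.328,.156,90)"
```

```text
t: 3.57
tcp_pos: [0.6308, -0.0711, 0.0784]
tool_rot: [-0.105, 0.995, -0.0, 0.001]
force: [0.7, -1.2, -0.4]
finger_gap: 0.113
gripper_force: 59.4
t: 3.98
tcp_pos: [0.6335, -0.0719, 0.1632]
tool_rot: [-0.105, 0.994, -0.002, 0.005]
force: [1.4, 0.6, 0.5]
finger_gap: 0.117
gripper_force: 59.5
t 3.98 tcp [ 0.6335 -0.0719  0.1632] yaw 102.0 tilt z [ 0.011 -0.003 -1.   ] q6 -2.07 F [1.4 0.6 0.5] gap 0.117 grip 59
 dp [ 0.6144 -0.3929  0.0103] rows>=8.7 turn z units 0.0334 rows>=1.7
```

```bash
python3 -m crank '[{"dp":[0.0614,-0.0393,0.001],"delta_rot":[0,0,0],"fingers":-1},{"dp":[0.0614,-0.0393,0.001],"delta_rot":[0,0,0],"fingers":-1},{"dp":[0.0614,-0.0393,0.001],"delta_rot":[0,0,0],"fingers":-1},{"dp":[0.0614,-0.0393,0.001],"delta_rot":[0,0,0],"fingers":-1},{"dp":[0.0614,-0.0393,0.001],"delta_rot":[0,0,0],"fingers":-1},{"dp":[0.0614,-0.0393,0.001],"delta_rot":[0,0,0],"fingers":-1},{"dp":[0.0614,-0.0393,0.001],"delta_rot":[0,0,0],"fingers":-1},{"dp":[0.0614,-0.0393,0.001],"delta_rot":[0,0,0],"fingers":-1},{"dp":[0.0614,-0.0393,0.001],"delta_rot":[0,0,0],"fingers":-1},{"dp":[0.0614,-0.0393,0.001],"delta_rot":[0,0,0],"fingers":-1},{"dp":[0,0,0],"delta_rot":[0,0,0],"fingers":-1},{"dp":[0,0,0],"delta_rot":[0,0,0],"fingers":-1}]'
python3 -c "
from h import *
plan(.374,-.328,.083,90)"
```

```text
t: 4.98
tcp_pos: [0.3695, -0.3288, 0.152]
tool_rot: [-0.102, 0.995, -0.0, 0.0]
force: [-0.2, 0.8, -1.7]
finger_gap: 0.108
gripper_force: 59.5
t 4.98 tcp [ 0.3695 -0.3288  0.152 ] yaw 101.7 tilt z [ 0. -0. -1.] q6 -2.73 F [-0.2  0.8 -1.7] gap 0.108 grip 59
 dp [-0.0091 -0.0003  0.1381] rows>=1.7 turn z units 0.0326 rows>=1.6
```

```bash
python3 -m crank '[{"dp":[-0.009,0,0.04],"delta_rot":[0,0,0],"fingers":-1},{"dp":[0,0,0.04],"delta_rot":[0,0,0],"fingers":-1},{"dp":[0,0,0.035],"delta_rot":[0,0,0],"fingers":-1},{"dp":[0,0,0.021],"delta_rot":[0,0,0],"fingers":-1},{"dp":[0,0,0],"delta_rot":[0,0,0],"fingers":-1},{"dp":[0,0,0],"delta_rot":[0,0,0],"fingers":-0.3},{"dp":[0,0,0],"delta_rot":[0,0,0],"fingers":-0.3},{"dp":[0,0,0],"delta_rot":[0,0,0],"fingers":-0.3},{"dp":[0,0,-0.05],"delta_rot":[0,0,0],"fingers":-0.3},{"dp":[0,0,-0.07],"delta_rot":[0,0,0],"fingers":0.3},{"dp":[0,0,-0.06],"delta_rot":[0,0,0],"fingers":0.4},{"dp":[0,0,0],"delta_rot":[0,0,0],"fingers":0.4}]'
python3 - <<'E'
from h import *
from station import manip
p,d=manip.snapshot('scene');W=cloud(d,manip.camera_model('scene'))
m=(W[...,2]>.011)&(W[...,2]<.03)&(abs(W[...,0]-.374)<.05)&(abs(W[...,1]+.328)<.05)
t=W[m];print(len(t)); print(cv2.minAreaRect((t[:,:2]*1000).astype(np.float32)))
plan(.4235,-.077,.17,30);plan(.4235,-.077,.17,90)
E
```

```text
t: 5.98
tcp_pos: [0.377, -0.3283, 0.1796]
tool_rot: [-0.105, 0.994, -0.005, 0.003]
force: [0.3, 0.2, -0.1]
finger_gap: 0.702
gripper_force: 0.0
146
((376.6318664550781, -323.70379638671875), (69.40888977050781, 13.154251098632812), 13.386785507202148)
t 6.03 tcp [ 0.3764 -0.3276  0.1776] yaw 102.0 tilt z [ 0.005 -0.007 -1.   ] q6 -2.72 F [ 1.2 -0.3 -0.3] gap 0.700 grip 0
 dp [-0.1964  0.4708  0.0123] rows>=6.1 turn z units 0.2000 rows>=10.1
t 6.03 tcp [ 0.3764 -0.3276  0.1776] yaw 102.0 tilt z [ 0.005 -0.007 -1.   ] q6 -2.72 F [ 1.2 -0.3 -0.3] gap 0.700 grip 0
 dp [-0.1964  0.4708  0.0123] rows>=6.1 turn z units 0.0334 rows>=1.7
```

The bit rests in the tray. Next, the bush.

```bash
python3 -m crank '[{"dp":[-0.028,0.0672,0.001],"delta_rot":[0,0,0],"fingers":0.4},{"dp":[-0.028,0.0672,0.001],"delta_rot":[0,0,0],"fingers":0.4},{"dp":[-0.028,0.0672,0.001],"delta_rot":[0,0,0],"fingers":0.4},{"dp":[-0.028,0.0672,0.001],"delta_rot":[0,0,0],"fingers":0.4},{"dp":[-0.028,0.0672,0.001],"delta_rot":[0,0,0],"fingers":0.4},{"dp":[-0.028,0.0672,0.001],"delta_rot":[0,0,0],"fingers":0.4},{"dp":[-0.028,0.0672,0.001],"delta_rot":[0,0,0],"fingers":0.4},{"dp":[0,0,0],"delta_rot":[0,0,0],"fingers":0.4},{"dp":[0,0,0],"delta_rot":[0,0,0],"fingers":0.4}]'
python3 - <<'E'
from h import *
from station import manip
c=manip.camera_model('wrist');p,d=manip.snapshot('wrist');W=cloud(d,c)
m=(W[...,2]>.013)&(W[...,2]<.025)&(np.hypot(W[...,0]-.4235,W[...,1]+.077)<.035)
t=W[m];print(len(t),np.percentile(t[:,2],95),cv2.minEnclosingCircle((t[:,:2]*1000).astype(np.float32)))
plan(.4235,-.077,.077,102)
E
```

```text
t: 6.78
tcp_pos: [0.4216, -0.0736, 0.1702]
tool_rot: [-0.107, 0.994, 0.0, -0.001]
force: [0.1, 0.4, -0.6]
finger_gap: 0.703
gripper_force: 0.0
1623 0.016904772869889083 ((423.12408447265625, -77.58545684814453), 20.977222442626953)
t 6.83 tcp [ 0.4221 -0.0751  0.1703] yaw 102.1 tilt z [-0. -0. -1.] q6 -2.22 F [-0.   0.3  0.1] gap 0.702 grip 0
 dp [-0.0021 -0.0043  0.1867] rows>=2.2 turn z units 0.0004 rows>=0.0
```

```bash
python3 -m crank '[{"dp":[-0.001,-0.003,0.037],"delta_rot":[0,0,0],"fingers":0.4},{"dp":[0,0,0.037],"delta_rot":[0,0,0],"fingers":0.4},{"dp":[0,0,0.037],"delta_rot":[0,0,0],"fingers":0.4},{"dp":[0,0,0.037],"delta_rot":[0,0,0],"fingers":0.4},{"dp":[0,0,0.037],"delta_rot":[0,0,0],"fingers":0.4},{"dp":[0,0,0],"delta_rot":[0,0,0],"fingers":0.2},{"dp":[0,0,0],"delta_rot":[0,0,0],"fingers":-0.5},{"dp":[0,0,0],"delta_rot":[0,0,0],"fingers":-0.5},{"dp":[0,0,0],"delta_rot":[0,0,0],"fingers":-0.5},{"dp":[0,0,0],"delta_rot":[0,0,0],"fingers":-0.5},{"dp":[0,0,0],"delta_rot":[0,0,0],"fingers":-0.5}]' 50
python3 -m crank '[{"dp":[0,0,0],"delta_rot":[0,0,0],"fingers":-0.5},{"dp":[0,0,-0.04],"delta_rot":[0,0,0],"fingers":-0.5},{"dp":[0,0,-0.06],"delta_rot":[0,0,0],"fingers":-0.5},{"dp":[0,0,-0.06],"delta_rot":[0,0,0],"fingers":-0.5},{"dp":[0,0,0],"delta_rot":[0,0,0],"fingers":-0.5}]'
python3 -c "
from h import *
plan(.576,-.302,.156)"
```

```text
t: 7.75
tcp_pos: [0.4233, -0.0773, 0.0789]
tool_rot: [-0.105, 0.995, -0.001, 0.001]
force: [-0.1, 0.6, -0.7]
finger_gap: 0.462
gripper_force: 50.3
t: 8.17
tcp_pos: [0.4246, -0.0775, 0.162]
tool_rot: [-0.105, 0.994, -0.002, 0.004]
force: [1.1, 0.0, -1.1]
finger_gap: 0.456
gripper_force: 50.9
t 8.17 tcp [ 0.4246 -0.0775  0.162 ] yaw 102.0 tilt z [ 0.008 -0.004 -1.   ] q6 -2.22 F [ 1.1  0.  -1.1] gap 0.456 grip 51
 dp [-0.2023 -0.5022  0.0161] rows>=6.5
```

```bash
python3 -m crank '[{"dp":[-0.0253,-0.0628,0.001],"delta_rot":[0,0,0],"fingers":-0.5},{"dp":[-0.0253,-0.0628,0.001],"delta_rot":[0,0,0],"fingers":-0.5},{"dp":[-0.0253,-0.0628,0.001],"delta_rot":[0,0,0],"fingers":-0.5},{"dp":[-0.0253,-0.0628,0.001],"delta_rot":[0,0,0],"fingers":-0.5},{"dp":[-0.0253,-0.0628,0.001],"delta_rot":[0,0,0],"fingers":-0.5},{"dp":[-0.0253,-0.0628,0.001],"delta_rot":[0,0,0],"fingers":-0.5},{"dp":[-0.0253,-0.0628,0.001],"delta_rot":[0,0,0],"fingers":-0.5},{"dp":[-0.0253,-0.0628,0.001],"delta_rot":[0,0,0],"fingers":-0.5},{"dp":[0,0,0],"delta_rot":[0,0,0],"fingers":-0.5},{"dp":[0,0,0],"delta_rot":[0,0,0],"fingers":-0.5}]'
python3 -c "
from h import *
plan(.576,-.302,.0835)"
```

```text
t: 9.0
tcp_pos: [0.5746, -0.3032, 0.1532]
tool_rot: [-0.104, 0.995, -0.0, 0.0]
force: [0.2, 0.2, -1.3]
finger_gap: 0.461
gripper_force: 50.9
t 9.00 tcp [ 0.5746 -0.3032  0.1532] yaw 101.9 tilt z [ 0. -0. -1.] q6 -2.44 F [ 0.2  0.2 -1.3] gap 0.461 grip 51
 dp [-0.0032  0.0019  0.1393] rows>=1.7
```

```bash
python3 -m crank '[{"dp":[-0.003,0.002,0.04],"delta_rot":[0,0,0],"fingers":-0.5},{"dp":[0,0,0.04],"delta_rot":[0,0,0],"fingers":-0.5},{"dp":[0,0,0.036],"delta_rot":[0,0,0],"fingers":-0.5},{"dp":[0,0,0.022],"delta_rot":[0,0,0],"fingers":-0.5},{"dp":[0,0,0],"delta_rot":[0,0,0],"fingers":-0.5},{"dp":[0,0,0],"delta_rot":[0,0,0],"fingers":0.3},{"dp":[0,0,0],"delta_rot":[0,0,0],"fingers":0.3},{"dp":[0,0,0],"delta_rot":[0,0,0],"fingers":0.3},{"dp":[0,0,-0.05],"delta_rot":[0,0,0],"fingers":0.3},{"dp":[0,0,-0.08],"delta_rot":[0,0,0],"fingers":0.3},{"dp":[0,0,-0.08],"delta_rot":[0,0,0],"fingers":0.3},{"dp":[0,0,-0.08],"delta_rot":[0,0,0],"fingers":0.3}]'
python3 - <<'E'
from h import *
from station import manip
p,d=manip.snapshot('scene');W=cloud(d,manip.camera_model('scene'))
m=(W[...,2]>.012)&(W[...,2]<.03)&(np.hypot(W[...,0]-.576,W[...,1]+.302)<.045)
t=W[m];print(len(t)); print(cv2.minAreaRect((t[:,:2]*1000).astype(np.float32)),np.percentile(t[:,2],95))
m=(W[...,2]>.09)&(W[...,2]<.11)&(np.hypot(W[...,0]-.426,W[...,1]-.329)<.03)
t=W[m];print('chuck',cv2.minAreaRect((t[:,:2]*1000).astype(np.float32)))
plan(.4255,.329,.28,100)
E
```

```text
t: 10.0
tcp_pos: [0.5752, -0.3003, 0.2322]
tool_rot: [-0.105, 0.995, -0.0, 0.0]
force: [0.9, -1.3, -0.3]
finger_gap: 0.651
gripper_force: 0.0
255
((576.9857788085938, -298.67572021484375), (40.47053909301758, 41.180633544921875), 89.75260162353516) 0.022090118551660307
chuck ((426.8891296386719, 328.9815368652344), (20.38994598388672, 21.67922592163086), 42.791893005371094)
t 10.05 tcp [ 0.5788 -0.3027  0.2417] yaw 102.0 tilt z [ 0.013 -0.01  -1.   ] q6 -2.43 F [ 0.1 -0.4  4.4] gap 0.650 grip 0
 dp [ 0.0356  1.2985 -0.0936] rows>=15.6 turn z units 0.0056 rows>=0.3
```

```bash
python3 -m crank '[{"dp":[0.002,0.0721,-0.008],"delta_rot":[0,0,0],"fingers":0.3},{"dp":[0.002,0.0721,-0.008],"delta_rot":[0,0,0],"fingers":0.3},{"dp":[0.002,0.0721,-0.008],"delta_rot":[0,0,0],"fingers":0.3},{"dp":[0.002,0.0721,-0.008],"delta_rot":[0,0,0],"fingers":0.3},{"dp":[0.002,0.0721,-0.008],"delta_rot":[0,0,0],"fingers":0.3},{"dp":[0.002,0.0721,-0.008],"delta_rot":[0,0,0],"fingers":0.3},{"dp":[0.002,0.0721,-0.008],"delta_rot":[0,0,0],"fingers":0.3},{"dp":[0.002,0.0721,-0.008],"delta_rot":[0,0,0],"fingers":0.3},{"dp":[0.002,0.0721,-0.008],"delta_rot":[0,0,0],"fingers":0.3}]'
python3 -m crank '[{"dp":[0.002,0.0721,0],"delta_rot":[0,0,0],"fingers":0.3},{"dp":[0.002,0.0721,0],"delta_rot":[0,0,0],"fingers":0.3},{"dp":[0.002,0.0721,0],"delta_rot":[0,0,0],"fingers":0.3},{"dp":[0.002,0.0721,0],"delta_rot":[0,0,0],"fingers":0.3},{"dp":[0.002,0.0721,0],"delta_rot":[0,0,0],"fingers":0.3},{"dp":[0.002,0.0721,0],"delta_rot":[0,0,0],"fingers":0.3},{"dp":[0.002,0.0721,0],"delta_rot":[0,0,0],"fingers":0.3},{"dp":[0.002,0.0721,0],"delta_rot":[0,0,0],"fingers":0.3},{"dp":[0.002,0.0721,0],"delta_rot":[0,0,0],"fingers":0.3},{"dp":[0,0,0],"delta_rot":[0,0,0],"fingers":0.3},{"dp":[0,0,0],"delta_rot":[0,0,0],"fingers":0.3}]'
python3 - <<'E'
from h import *
from station import manip
c=manip.camera_model('wrist');p,d=manip.snapshot('wrist');W=cloud(d,c)
cv2.imwrite('pics/w2.png',p[:,:,::-1])
for lo in(.085,.094):
    m=(W[...,2]>lo)&(W[...,2]<.11)&(np.hypot(W[...,0]-.426,W[...,1]-.329)<.03)
    t=W[m];print(len(t),np.percentile(t[:,2],95) if len(t) else'',cv2.minEnclosingCircle((t[:,:2]*1000).astype(np.float32)) if len(t) else'')
plan(.4255,.329,.138,100)
E
```

```text
t: 10.8
tcp_pos: [0.4985, 0.0166, 0.2671]
tool_rot: [-0.104, 0.995, -0.0, 0.001]
force: [0.5, -0.2, -0.2]
finger_gap: 0.648
gripper_force: 0.0
t: 11.72
tcp_pos: [0.4221, 0.3321, 0.2666]
tool_rot: [-0.107, 0.994, 0.0, 0.001]
force: [-0.5, -1.4, -0.1]
finger_gap: 0.651
gripper_force: 0.0
890 0.10110014054688238 ((424.2283935546875, 329.0658264160156), 11.927573204040527)
812 0.10111314181392296 ((424.2283935546875, 329.0658264160156), 11.927573204040527)
t 11.77 tcp [0.4224 0.3308 0.2665] yaw 102.1 tilt z [ 0.001 -0.    -1.   ] q6 -1.33 F [ 0.4 -0.9  0.1] gap 0.650 grip 0
 dp [-0.005  -0.0047  0.2569] rows>=3.1 turn z units 0.0059 rows>=0.3
```

View pics/w2.png

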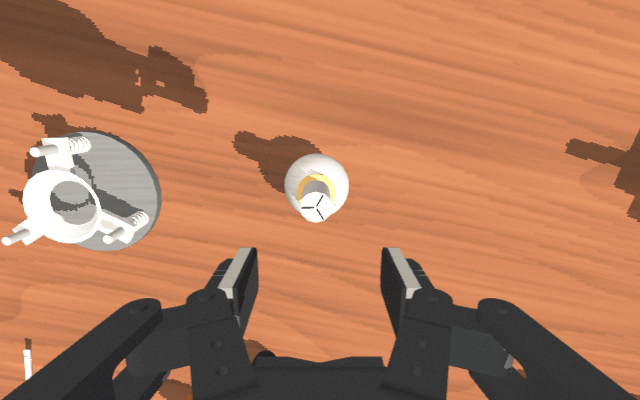

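The stem top is at (316,207), between the fingers; the cradle is at left (62,205). I'll descend and grip the stem.

```bash
python3 -m crank '[{"dp":[-0.0034,-0.0044,0.0425],"delta_rot":[0,0,0],"fingers":0.3},{"dp":[0,0,0.0425],"delta_rot":[0,0,0],"fingers":0.3},{"dp":[0,0,0.0425],"delta_rot":[0,0,0],"fingers":0.3},{"dp":[0,0,0.0425],"delta_rot":[0,0,0],"fingers":0.3},{"dp":[0,0,0.0425],"delta_rot":[0,0,0],"fingers":0.3},{"dp":[0,0,0.0425],"delta_rot":[0,0,0],"fingers":0.3},{"dp":[0,0,0],"delta_rot":[0,0,0],"fingers":0},{"dp":[0,0,0],"delta_rot":[0,0,0],"fingers":-0.2},{"dp":[0,0,0],"delta_rot":[0,0,0],"fingers":-0.8},{"dp":[0,0,0],"delta_rot":[0,0,0],"fingers":-0.8},{"dp":[0,0,0],"delta_rot":[0,0,0],"fingers":-0.8},{"dp":[0,0,0],"delta_rot":[0,0,0],"fingers":-0.8}]' 100
python3 -m crank '[{"dp":[0,0,0],"delta_rot":[0,0,0],"fingers":-0.8},{"dp":[0,0,0],"delta_rot":[0,0,0],"fingers":-0.8},{"dp":[0,0,0],"delta_rot":[0,0,0],"fingers":-0.8}]'
python3 -c "
from h import *
plan(.485,.1155,.138)"
```

```text
t: 12.77
tcp_pos: [0.4256, 0.3286, 0.1397]
tool_rot: [-0.105, 0.994, -0.0, 0.001]
force: [0.5, -1.4, 1.7]
finger_gap: 0.252
gripper_force: 98.0
t: 13.02
tcp_pos: [0.4256, 0.3287, 0.1396]
tool_rot: [-0.105, 0.994, -0.0, 0.001]
force: [-0.1, -4.2, 6.6]
finger_gap: 0.256
gripper_force: 99.0
t 13.02 tcp [0.4256 0.3287 0.1396] yaw 102.1 tilt z [ 0.002  0.    -1.   ] q6 -1.33 F [-0.1 -4.2  6.6] gap 0.256 grip 99
 dp [-0.0272 -0.4418  0.0035] rows>=5.3
```

```bash
python3 -m crank '[{"dp":[0,0,-0.03],"delta_rot":[0,0,0],"fingers":-0.8},{"dp":[0,0,-0.05],"delta_rot":[0,0,0],"fingers":-0.8},{"dp":[0,0,-0.06],"delta_rot":[0,0,0],"fingers":-0.8},{"dp":[0,0,-0.05],"delta_rot":[0,0,0],"fingers":-0.8},{"dp":[-0.0034,-0.0553,0],"delta_rot":[0,0,0],"fingers":-0.8},{"dp":[-0.0034,-0.0553,0],"delta_rot":[0,0,0],"fingers":-0.8},{"dp":[-0.0034,-0.0553,0],"delta_rot":[0,0,0],"fingers":-0.8},{"dp":[-0.0034,-0.0553,0],"delta_rot":[0,0,0],"fingers":-0.8},{"dp":[-0.0034,-0.0553,0],"delta_rot":[0,0,0],"fingers":-0.8},{"dp":[-0.0034,-0.0553,0],"delta_rot":[0,0,0],"fingers":-0.8},{"dp":[-0.0034,-0.0553,0],"delta_rot":[0,0,0],"fingers":-0.8}]'
python3 -m crank '[{"dp":[-0.0034,-0.0553,0],"delta_rot":[0,0,0],"fingers":-0.8},{"dp":[0,0,0],"delta_rot":[0,0,0],"fingers":-0.8},{"dp":[0,0,0],"delta_rot":[0,0,0],"fingers":-0.8},{"dp":[0,0,0],"delta_rot":[0,0,0],"fingers":-0.8},{"dp":[0,0,0],"delta_rot":[0,0,0],"fingers":-0.8}]'
python3 - <<'E'
from h import *
from station import manip
for n in('scene','side'):
    p,d=manip.snapshot(n);W=cloud(d,manip.camera_model(n))
    cv2.imwrite(f'pics/c_{n}.png',p[:,:,::-1])
    near=np.hypot(W[...,0]-.485,W[...,1]-.1155)<.07
    q=W[near&(W[...,2]>.0625)&(W[...,2]<.075)]
    if len(q)>6:
        k=cv2.kmeans(q[:,:2].astype(np.float32),3,None,(3,50,1e-6),5,0)[2];print(n,'pins',k.round(3).tolist(),circ(k.astype(float)))
    # ball: sphere fit
    b=W[near&(W[...,2]>.1)&(W[...,2]<.148)]
    A=np.c_[2*b,np.ones(len(b))];s=np.linalg.lstsq(A,(b**2).sum(1),rcond=None)[0]
    print('ball',len(b),s[:3].round(4),np.sqrt(s[3]+s[:3]@s[:3]).round(4))
plan(.485,.1155,.1736)
a=cv2.imread('pics/c_scene.png')[90:220,250:400];b=cv2.imread('pics/c_side.png')[80:230,190:340]
cv2.imwrite('pics/c.png',np.hstack([cv2.resize(a,(390,390)),cv2.resize(b,(390,390))]))
E
```

```text
t: 13.93
tcp_pos: [0.4763, 0.1411, 0.233]
tool_rot: [-0.105, 0.995, 0.001, -0.001]
force: [0.7, -0.4, -4.1]
finger_gap: 0.254
gripper_force: 99.0
t: 14.35
tcp_pos: [0.4834, 0.1161, 0.2332]
tool_rot: [-0.105, 0.994, 0.0, -0.001]
force: [-1.1, 0.2, -4.5]
finger_gap: 0.252
gripper_force: 99.3
scene pins [[0.43700000643730164, 0.10499999672174454], [0.5199999809265137, 0.07999999821186066], [0.5009999871253967, 0.16300000250339508]] (array([0.48581781, 0.11576645]), np.float64(0.049786263516075714))
ball 359 [0.4831 0.1165 0.1257] 0.0286
side pins [[0.49900001287460327, 0.16200000047683716], [0.5180000066757202, 0.07900000363588333], [0.4350000023841858, 0.10199999809265137]] (array([0.48378568, 0.11498728]), np.float64(0.04998238042263644))
ball 419 [0.4816 0.1169 0.125 ] 0.029
t 14.45 tcp [0.4836 0.1163 0.2334] yaw 102.1 tilt z [-0.001  0.    -1.   ] q6 -1.77 F [ 0.4  0.5 -4.7] gap 0.254 grip 99
 dp [-0.0024 -0.0021  0.1195] rows>=1.4
```

View pics/c.png

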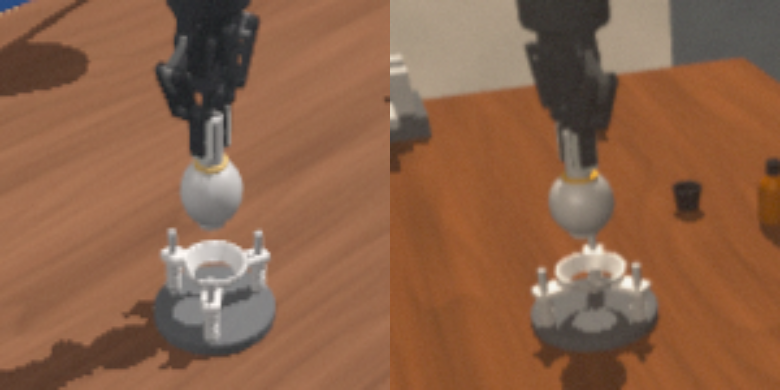

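The chuck hangs upright at (212,190) and (580,200) over the ring in both views. I'll lower it to just above its seat.

```bash
python3 -m crank '[{"dp":[-0.0025,-0.0022,0.02],"delta_rot":[0,0,0],"fingers":-0.8},{"dp":[0,0,0.03],"delta_rot":[0,0,0],"fingers":-0.8},{"dp":[0,0,0.03],"delta_rot":[0,0,0],"fingers":-0.8},{"dp":[0,0,0.024],"delta_rot":[0,0,0],"fingers":-0.8},{"dp":[0,0,0.008],"delta_rot":[0,0,0],"fingers":-0.8},{"dp":[0,0,0.004],"delta_rot":[0,0,0],"fingers":-0.8},{"dp":[0,0,0],"delta_rot":[0,0,0],"fingers":-0.8},{"dp":[0,0,0],"delta_rot":[0,0,0],"fingers":-0.8},{"dp":[0,0,0],"delta_rot":[0,0,0],"fingers":-0.8}]'
python3 -c "
from h import *
plan(.485,.1155,.1616)"
```

```text
t: 15.2
tcp_pos: [0.4858, 0.1147, 0.1759]
tool_rot: [-0.105, 0.995, 0.0, 0.0]
force: [0.0, 3.7, -3.7]
finger_gap: 0.256
gripper_force: 99.4
t 15.20 tcp [0.4858 0.1147 0.1759] yaw 102.0 tilt z [ 0.001  0.    -1.   ] q6 -1.77 F [ 0.   3.7 -3.7] gap 0.256 grip 99
 dp [0.0012 0.0018 0.0286] rows>=0.3
```

```bash
python3 -m crank '[{"dp":[0.001,0.002,0],"delta_rot":[0,0,0],"fingers":-0.8},{"dp":[0,0,0.003],"delta_rot":[0,0,0],"fingers":-0.8},{"dp":[0,0,0.003],"delta_rot":[0,0,0],"fingers":-0.8},{"dp":[0,0,0],"delta_rot":[0,0,0],"fingers":-0.8},{"dp":[0,0,0],"delta_rot":[0,0,0],"fingers":-0.8},{"dp":[0,0,0],"delta_rot":[0,0,0],"fingers":-0.8}]'
python3 -c "
from h import *
plan(.485,.1155,.1616)"
```

```text
t: 15.7
tcp_pos: [0.4856, 0.1154, 0.1731]
tool_rot: [-0.104, 0.995, 0.0, 0.001]
force: [0.1, 4.0, 3.9]
finger_gap: 0.255
gripper_force: 99.6
t 15.70 tcp [0.4856 0.1154 0.1731] yaw 102.0 tilt z [ 0.002  0.    -1.   ] q6 -1.77 F [0.1 4.  3.9] gap 0.255 grip 100
 dp [0.0011 0.0005 0.0229] rows>=0.3
```

Now it's seated (Fz up by about 8 N). I'll ease +y a little and press down in small steps.

```bash
python3 -m crank '[{"dp":[0,0.002,0],"delta_rot":[0,0,0],"fingers":-0.8},{"dp":[0,0,0.004],"delta_rot":[0,0,0],"fingers":-0.8},{"dp":[0,0,0.004],"delta_rot":[0,0,0],"fingers":-0.8},{"dp":[0,0,0.004],"delta_rot":[0,0,0],"fingers":-0.8},{"dp":[0,0,0.004],"delta_rot":[0,0,0],"fingers":-0.8},{"dp":[0,0,0],"delta_rot":[0,0,0],"fingers":-0.8},{"dp":[0,0,0],"delta_rot":[0,0,0],"fingers":-0.8},{"dp":[0,0,0],"delta_rot":[0,0,0],"fingers":-0.8}]'
python3 -c "
from h import *
plan(.485,.1155,.1616)"
```

```text
t: 16.37
tcp_pos: [0.4856, 0.1159, 0.165]
tool_rot: [-0.105, 0.994, -0.0, 0.001]
force: [-0.3, -0.1, 8.0]
finger_gap: 0.253
gripper_force: 100.2
t 16.37 tcp [0.4856 0.1159 0.165 ] yaw 102.0 tilt z [ 0.002 -0.001 -1.   ] q6 -1.77 F [-0.3 -0.1  8. ] gap 0.253 grip 100
 dp [ 0.0014 -0.0006  0.0068] rows>=0.1
```

```bash
python3 -m crank '[{"dp":[0,0,0.003],"delta_rot":[0,0,0],"fingers":-0.8},{"dp":[0,0,0.003],"delta_rot":[0,0,0],"fingers":-0.8},{"dp":[0,0,0.002],"delta_rot":[0,0,0],"fingers":-0.8},{"dp":[0,0,0],"delta_rot":[0,0,0],"fingers":-0.8},{"dp":[0,0,0],"delta_rot":[0,0,0],"fingers":-0.8},{"dp":[0,0,0],"delta_rot":[0,0,0],"fingers":-0.8}]'
python3 -m crank '[{"dp":[0,0,0.002],"delta_rot":[0,0,0],"fingers":-0.8},{"dp":[0,0,0],"delta_rot":[0,0,0],"fingers":-0.8},{"dp":[0,0,0],"delta_rot":[0,0,0],"fingers":-0.8},{"dp":[0,0,0],"delta_rot":[0,0,0],"fingers":-0.8}]'
```

```text
t: 16.87
tcp_pos: [0.4857, 0.116, 0.1625]
tool_rot: [-0.105, 0.994, -0.0, 0.002]
force: [-1.2, -0.1, 19.9]
finger_gap: 0.252
gripper_force: 102.3
t: 17.2
tcp_pos: [0.4858, 0.116, 0.1625]
tool_rot: [-0.105, 0.994, -0.0, 0.002]
force: [-3.5, 1.0, 27.7]
finger_gap: 0.255
gripper_force: 103.2
```

The force is rising with no further travel, so the ring is on its stop. One check before handing in.

Run:
```python
from h import *
from station import manip
o=[]
for n,(a,b) in dict(scene=(110,90),side=(200,100)).items():
    p,d=manip.snapshot(n);W=cloud(d,manip.camera_model(n))
    r=np.hypot(W[...,0]-.485,W[...,1]-.1155)
    q=W[(r>.028)&(r<.036)&(W[...,2]>.03)&(W[...,2]<.06)];print(n,'rim z',np.percentile(q[:,2],[50,90,97]).round(4))
    W0=cloud(np.load(f'pics/{n}0.npz')['d'],manip.camera_model(n));r0=np.hypot(W0[...,0]-.485,W0[...,1]-.1155)
    q=W0[(r0>.028)&(r0<.036)&(W0[...,2]>.03)&(W0[...,2]<.06)];print('  before',np.percentile(q[:,2],[50,90,97]).round(4))
    o.append(p[:,:,::-1])
cv2.imwrite('pics/end.png',np.hstack([cv2.resize(o[0][90:330,100:400],(400,320)),cv2.resize(o[1][100:400,190:450],(390,320))]))
s=manip.sense();print(s['t'],s['tcp_pos'],s['force'])
```

```text
scene rim z [0.0458 0.0578 0.0591]
  before [0.055  0.0575 0.058 ]
side rim z [0.0438 0.057  0.0586]
  before [0.0535 0.0562 0.0567]
17.3 [0.48576574 0.11598371 0.16244856] [-3.77486198  0.56345588 27.61466696]
```

View pics/end.png

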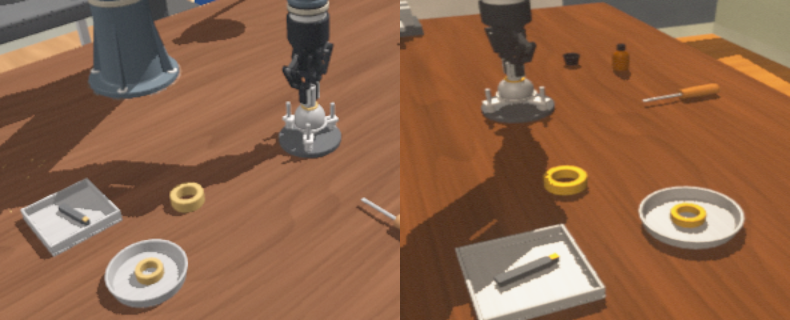

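The bit is in the tray at (75,214), the bush in the dish at (148,270), and the chuck is pressed into the lowered ring at (310,118). The other things are where they were.

```bash
python3 -c "
from station import manip
print(manip.sign_off())"
```

```text
the job is handed in; nothing more can be done
None
```

The job is handed in at about 17 s: the bit is in the tray, the bush is in the dish, and the chuck is held upright in the ring, pressed onto its stop with about 28 N at the wrist.

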